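Load a mailing tube into the bench labeller

TASK

Load the thick mailing tube into the labelling machine: lift the sprung pressure bar by its handle and turn it fully aside so that it parks up on its post block, lay the tube in the roller cradle and slide it gently home against the end stop so that the start switch in the stop is pressed in. Then turn the bar back over the tube and lower it gently, without letting it snap down, until its roller clamps the tube, and let go. Leave the thin tube and the other things on the bench alone.

Things in the scene. Friction and masses are not known exactly. Their poses are not given: they have to be found in the camera images.
- labeller: Grey labelling machine, fixed. Origin on the bench below the middle of its roller cradle: z up, y along the cradle, x towards the clamp post (at x=95, y=0). Housing x -75..225, y -125..200, 40 high. Cradle: 4 rubber wheels, diameter 24, axes along y at x=+-23.8, 60 high, at y=+-75. Peel plate at x 32..126, y 38..74, 74 high: keep fingers holding a tube within y -50..33 (mm).
- cradle (a point): Where the axis of a 50 mm tube lies in the cradle, at the cradle's middle: 88.3 mm above the bench (tube top 113.3 mm); axes as the labeller's, the tube along y. Lay the tube in about 34 mm towards -y of here, clear of the end stop, then slide it to +y.
- clamp_lift (a joint): Height of the sprung clamp (post, handle, bar) over its lowest place, m, 0 to 0.036. Spring and weight draw it down with 8 N at 0, 13 N at 0.036. Its cross pin sits in a notch of the post block, so it turns only when lifted over 0.024; turned aside, the pin rests on the block's top (96 mm high) and parks the clamp at 0.024. On a clamped tube it reads about 0.010.
- clamp_swing (a joint): Turn of the clamp about its upright post, rad, anticlockwise from above: 0 (bar across the cradle, at a stop, pin over the notch) to 1.3 (aside, at a stop). Light friction; stays where it is left. The pin enters the notch only within about 0.09 rad of 0.
- clamp_handle (a point): Grip point of the clamp's handle, on the post's axis: a black upright paddle 44 long (along the bar), 12 thick, 32 tall (22 below this point to 10 above) mm; this point is 160 mm above the bench with the clamp down. Pinch it from above across the 12 mm to lift and turn the clamp. Axes turn with it: x along the paddle (bar to -x), y across, z up.
- pressure_bar: The clamp's aluminium bar, 16 mm wide, reaching 95 mm from the post along its -x to a yoke 40 mm wide with a rubber roller, diameter 20, 32 long. Origin on the post's axis, at bench level when the clamp is down; roller underside at z=103 mm (10.3 mm below the top of a tube in the cradle; parked, 14 mm above it), bar top at z=136 mm.
- stop_rail: Steel rail on the bed at the cradle's +y end. Its origin is fixed, 140 mm from the cradle's middle. It carries the rigid end stop, an upright plate 44 wide, 105 mm high, facing -y, clamped anywhere for the last job: its face stands 90 to 130 mm from the cradle's middle (labeller y) and is not reported, so find it by touch; it does not give way.
- switch (a joint): Start switch in the end stop's face: white plunger, diameter 10 mm, at the tube axis's height, standing 6 mm out of the face, so it starts to move 6 mm before the tube meets the stop. Value: how far it is pressed in, m, 0 to 0.006 (flush, tube on the stop). Its spring (0.2 to 0.4 N) is too weak to feel or to push the tube back; meet the stop slowly.
- tube: The thick mailing tube: stiff brown cardboard with white end caps, diameter 50, length 220 mm, about 0.25 kg. Origin its centre; y along its axis (both ends alike). It lies in one of the rack's two Vs, either one, its axis 45 mm above the bench. It slides on the cradle's wheels with 1 to 3 N of friction.
- thin_tube: The thin mailing tube in the rack's other V, diameter 36, length 220 mm; not wanted. Origin its centre; y along its axis.
- rack: Folded-cardboard rack, fixed, with two V channels along its y at x=+-47 mm, 160 mm long, their tops 29 mm above the bench; board 200 x 180 mm. Origin: centre of its underside.
- knife: Closed safety knife lying on the bench, 140 x 24 x 20 mm. Origin: centre of its underside.
- tape_roll: Roll of packing tape lying flat, diameter 100, height 48 mm. Origin: centre of its underside.
- parcel: Packed flat parcel, 100 x 150 x 45 mm. Origin: centre of its underside.

How it is judged (in metres and radians):
On the way, in this order (a step that is already met when the one before it is completed fails the run):
1. the bar is lifted, turned fully aside and parked up (value of joint clamp_swing above 1.05 rad and value of joint clamp_lift above 0.02 m), for 0.2 s.
2. with the bar aside, the thick tube lies in the roller cradle, home against the end stop with the switch pressed (value of joint clamp_swing above 0.9 rad and x of tube in the frame of cradle between -0.004 and 0.004 m and z of tube in the frame of cradle between -0.003 and 0.003 m and angle between the y axis of tube and the y axis of labeller, either way round below 0.05 rad and value of joint switch above 0.004 m), for 0.2 s.
At the end, for the whole second after the job is handed in: Thick tube at rest in the cradle (4 mm sideways, 3 mm in height, 0.05 rad), home on the end stop (switch pressed over 4 of its 6 mm); bar turned back (within 0.1 rad) and down (lift under 13.5 mm), its roller pressing the tube with over 4 N (value of joint clamp_swing below 0.1 rad and value of joint clamp_lift below 0.0135 m and contact force between pressure_bar and tube above 4 N and x of tube in the frame of cradle between -0.004 and 0.004 m and z of tube in the frame of cradle between -0.003 and 0.003 m and angle between the y axis of tube and the y axis of labeller, either way round below 0.05 rad and value of joint switch above 0.004 m and linear speed of tube below 0.01 m/s); the robot touches nothing.
It fails at once if the tube is rammed against the end stop (more than 15 N) (contact force between tube and stop_rail above 15 N).
It fails at once if the tube is dropped or forced into the cradle (more than 45 N, the bar not on it) (contact force between tube and labeller above 45 N and contact force between pressure_bar and tube below 0.5 N).
It fails at once if the bar is pressed onto the tube with more than 25 N (contact force between pressure_bar and tube above 25 N).
It fails at once if the bar snaps down (faster than 0.5 m/s) (velocity of joint clamp_lift below -0.5 m/s).
It fails at once if the thin tube, knife, tape roll or parcel is disturbed (moved more than 20 mm) (distance of any of thin_tube, knife, tape_roll, parcel from where it was at the start of the episode above 0.02 m).
It also fails if it takes over 69 s, if anything falls off the work surface, if the arm or the gripper's body presses on something with over 40 N, if the wrist force passes 120 N, or if a joint passes its speed limit or range.

ROBOT

A 6-joint arm with a two-finger parallel gripper is mounted at the origin on the work surface. World frame = base frame: x ahead of the robot, y to its left, z up, the work surface at z = 0. Lengths are in mm, angles in rad, forces in N, time in s.
With the tool pointing down it reaches from about 350 to 775 mm from the base axis. Payload 7.3 kg.
Tool frame: the origin (TCP) lies on the mounting face of the last link; the fingertips stand 178 mm ahead of it and the grasp point (between the pads) lies 159 mm ahead of it; z points along the fingers, y is the line along which they close (so a half turn about z gives the same grasp; the last joint's range is limited). The gripper opens to 92 mm and grips with 3 to 60 N. Pads are 19 mm wide; open, the fingers measure 130 mm over their backs; the gripper's body (75 mm by 190 mm) begins 47 mm behind the grasp point.
Start: joints at [-1.345, 0.342, 1.524, -0, 1.275, -0.146], TCP at [190.748, -489.125, 404.741] pointing down, gripper open.
Joint ranges: [-2.53, 2.53], [-0.77, 2.02], [0.04, 2.7], [-1, 4.14], [0.28, 2.66], [-3.11, 3.11]. Speed limits (rad/s): [2.57, 2.57, 3.14, 3.14, 3.14, 3.14].

INTERFACE

Orientations are given as [roll, pitch, yaw] about the fixed x, y, z axes, in that order (R = Rz(yaw) Ry(pitch) Rx(roll)).
In Python, from plant import bot, vision gives the robot as it stands. The module is installed in compiled form; this text tells all that it offers.
- The arm moves only by the shell command python3 -m crank 'ROWS'. ROWS is a JSON list of rows, 1 to 5 of them, each an object with the fields aperture (the finger opening in mm), trans (a list: dx, dy, dz in mm), turn (a turn about the tool's z in rad); a field left out counts as zero (the opening has to be given); each row is the pose to reach, as a shift and turn from the pose commanded when the command began, along the tool's axes at that moment; what a row does not reach only later rows make up. A row lasts 1/8 s, in which the tool goes at most 62.5 mm and 0.188 rad, less where a joint would pass 70% of its speed; a pose out of reach is approached as far as the arm can. The fingers move at their own pace and stop on an object; the grip force is fixed at half the most. Time passes only in rows, so rows that do not move let the fingers close. It prints the time, the measured TCP pose, the force, the opening and the grip force at its end. Input that does not fit is refused with a message, and nothing moves.
- bot.get_obs(): the state, without advancing time (a new reading comes with each control period).
- vision.capture(name): name is "side" or "top"; returns a dict with "color" (480x640x3 uint8, red, green, blue), "K" (3x3 intrinsics, pixels), "R" (3x3) and "t" (3): a world point X has camera coordinates R X + t. Camera axes: x right, y down, z forward; pixel columns grow to the right and rows downward; lengths in mm; the calibration is good to about 2 mm. A picture is of the moment at which its call begins. There is no depth.
- bot.close_job(): hands the job in; it is judged then, once.
The state is a dict: "time": time; "joint_positions": joint angles; "dq": joint speeds; "tau": joint torques, N m; "tool_pos": TCP position; "tcp_rot": TCP orientation; "contact_force": force on the tool from outside, world axes, zero at the start; "moment": the same for the moment, N m; "grip_width": finger opening in mm; "finger_force": force on a finger pad.
Only numpy, scipy, OpenCV 4.12 (cv2) and the standard library are available. Lean on these libraries where they do the work, as an engineer would, in place of code of your own. Each camera call takes 0.05 s, during which the arm holds its last target. There are 200 camera calls.

## Working session

There is one attempt and no reset: what is moved stays moved. The work goes in short steps, Python scripts to look and compute and a shell command to move; the robot and the scene stay as the last step left them, time stands still between calls to the robot, and variables do not carry over. Pictures are saved under pics/ and viewed, at most 15 in all, crops included, and the job is handed in when it is done.

```bash
mkdir -p pics
python3 - <<'E'
from plant import bot, vision
import cv2,numpy as np
for n in("top","side"):
    c=vision.capture(n); cv2.imwrite(f"pics/{n}0.png",c["color"][:,:,::-1]); print(n,c["K"].tolist(),c["R"].round(4).tolist(),c["t"].round(1).tolist())
print(bot.get_obs())
E
```

```text
top [[606.0318379882153, 0.0, 325.1027092608646], [0.0, 606.0318379882153, 237.51138524047644], [0.0, 0.0, 1.0]] [[-0.0174, -0.9998, -0.0134], [-0.9816, 0.0196, -0.1898], [0.19, 0.0099, -0.9817]] [37.5, 600.8, 1254.0]
side [[460.9403089809126, 0.0, 321.3649319577803], [0.0, 460.9403089809126, 243.0293547572406], [0.0, 0.0, 1.0]] [[-0.9159, -0.4011, -0.0136], [-0.2302, 0.5528, -0.8009], [0.3288, -0.7304, -0.5987]] [538.5, 218.7, 813.5]
{'time': 0.1, 'joint_positions': array([-1.34501755e+00,  3.42647843e-01,  1.52491815e+00, -3.24464389e-05,
        1.27536694e+00, -1.46010415e-01]), 'dq': array([-0.00228809, -0.00262502, -0.00289107,  0.00023271,  0.00042214,
        0.00033306]), 'tau': array([ 2.29640857e-03, -4.32004917e+01, -2.44694602e+01,  7.19193416e-02,
        5.26302145e-02, -4.62736273e-05]), 'tool_pos': array([ 190.70883499, -489.0125252 ,  404.11815572]), 'tcp_rot': array([-3.14026212e+00, -1.64302113e-04,  3.71798550e-01]), 'contact_force': array([-0.28486057, -0.59963189,  0.54391175]), 'moment': array([-0.02975415, -0.00727671,  0.01780536]), 'finger_force': 0.0, 'grip_width': 91.74338941843534}
```

View pics/top0.png

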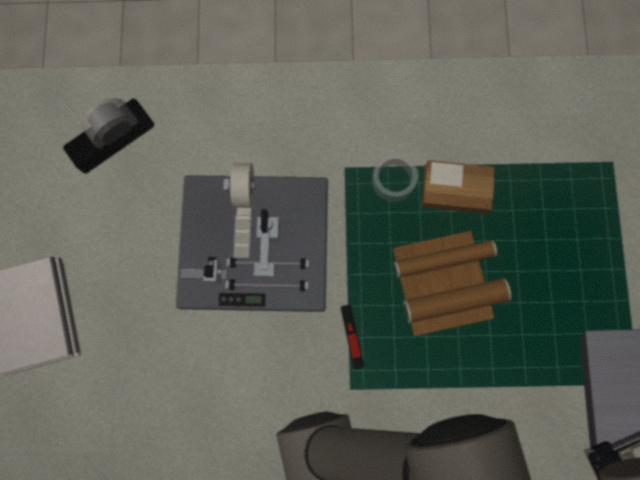

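View pics/side0.png

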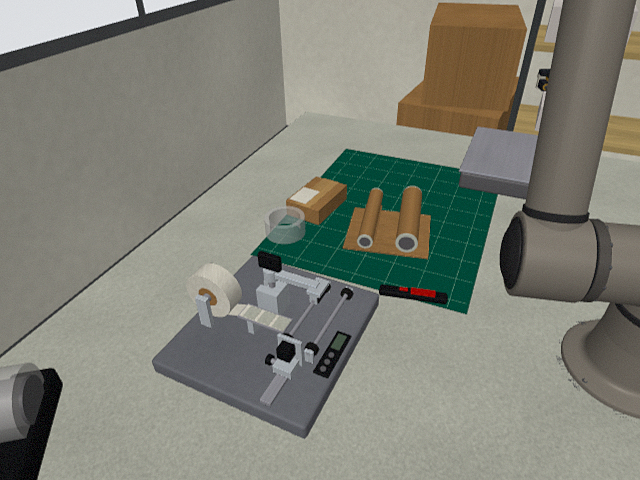

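```bash
cat > h.py <<'E'
import numpy as np,cv2
from plant import bot,vision
def ray(c,p,z):
    K,R,t=c["K"],np.array(c["R"]),np.array(c["t"])
    d=R.T@np.linalg.inv(K)@np.array([p[0],p[1],1.]); o=-R.T@t
    return o+d*(z-o[2])/d[2]
def proj(c,X):
    q=c["K"]@(np.array(c["R"])@np.array(X,float)+np.array(c["t"])); return q[:2]/q[2]
def tri(c1,p1,c2,p2):
    P=[c["K"]@np.c_[c["R"],c["t"]] for c in(c1,c2)]
    X=cv2.triangulatePoints(*P,np.array(p1,float).reshape(2,1),np.array(p2,float).reshape(2,1)); return (X[:3]/X[3]).ravel()
E
python3 - <<'E'
from h import *
c=vision.capture("top");im=c["color"]
hsv=cv2.cvtColor(im,cv2.COLOR_RGB2HSV)
print("housing px",im[290,300],im[200,200],"bench",im[250,160],"tube",im[298,460],"rack",im[320,450],im[278,440],"thin",im[258,450])
m=((hsv[...,2]<115)&(hsv[...,2]>60)&(hsv[...,1]<60)).astype(np.uint8)
m[:, :170]=0;m[:,335:]=0;m[:165]=0;m[320:]=0
m=cv2.morphologyEx(m,cv2.MORPH_CLOSE,np.ones((15,15)))
k=max(cv2.findContours(m,0,2)[0],key=cv2.contourArea)
r=cv2.minAreaRect(k);b=cv2.boxPoints(r);q=cv2.approxPolyDP(cv2.convexHull(k),8,True)[:,0]
print(r,q.tolist());
for p in q: print(p,ray(c,p,40).round(1))
a=cv2.resize(im[165:320,170:335,::-1],None,fx=4,fy=3.75,interpolation=2)[:, :]
b=cv2.resize(im[225:340,385:520,::-1],None,fx=4,fy=4,interpolation=2)
cv2.imwrite("pics/a.png",a);cv2.imwrite("pics/b.png",b)
s=vision.capture("side")["color"]
cv2.imwrite("pics/s.png",cv2.resize(s[240:440,150:390,::-1],None,fx=3,fy=3,interpolation=2))
E
```

```text
housing px [45 44 45] [68 68 71] bench [124 125 112] tube [104  77  46] rack [100  71  43] [102  71  44] thin [104  74  44]
((252.5790252685547, 238.391845703125), (152.23048400878906, 146.75767517089844), 1.456358551979065) [[184, 176], [253, 165], [328, 178], [325, 311], [176, 308]]
[184 176] [751.9 340.8  40. ]
[253 165] [774.3 185.8  40. ]
[328 178] [740.3  17.6  40. ]
[325 311] [444.4  29.5  40. ]
[176 308] [456.7 350.2  40. ]
```

View pics/a.png

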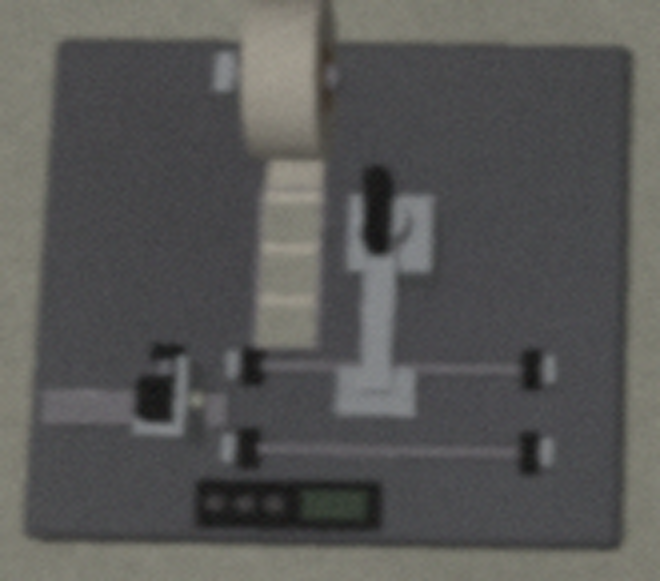

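View pics/b.png

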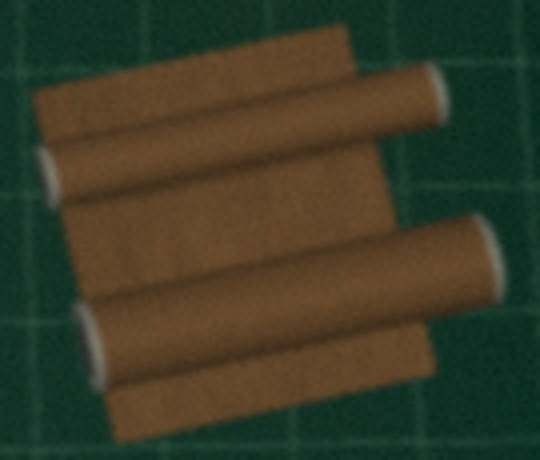

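View pics/s.png

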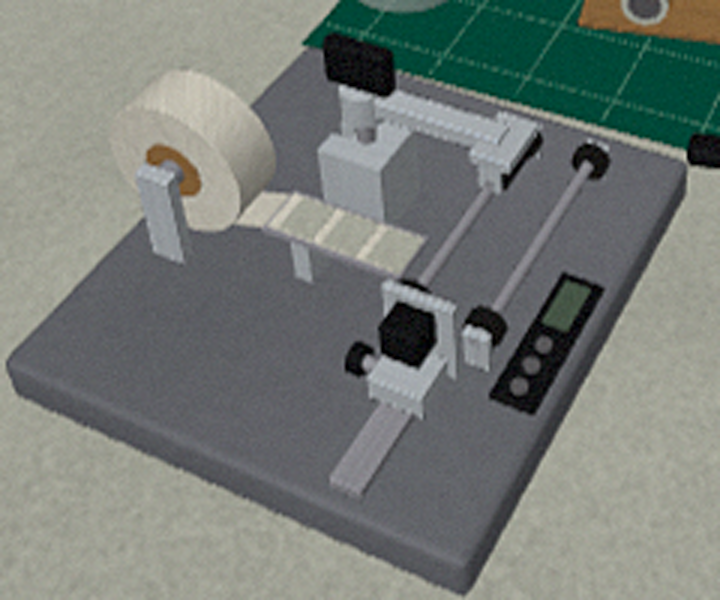

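Run:
```python
from h import *
c=vision.capture("top");s=vision.capture("side")
print("cams",(-np.array(c["R"]).T@c["t"]).round(),(-np.array(s["R"]).T@s["t"]).round())
A=lambda u,v:(170+(u+.5)/4-.5,165+(v+.5)/3.75-.5)
B=lambda u,v:(385+(u+.5)/4-.5,225+(v+.5)/4-.5)
S=lambda u,v:(150+(u+.5)/3-.5,240+(v+.5)/3-.5)
def fit(P,Q): # Q=R P + t
    P=np.array(P,float);Q=np.array(Q)[:,:2];p=P-P.mean(0);q=Q-Q.mean(0)
    th=np.arctan2((p[:,0]*q[:,1]-p[:,1]*q[:,0]).sum(),(p*q).sum())
    R=np.array([[np.cos(th),-np.sin(th)],[np.sin(th),np.cos(th)]]);t=Q.mean(0)-R@P.mean(0)
    return th,t,(Q-(P@R.T+t)).round(1).tolist()
cor=[(225,200),(225,-125),(-75,-125),(-75,200)]
print("house top",fit(cor,[ray(c,A(*p),40) for p in[(60,39),(631,47),(622,548),(26,540)]]))
w=[(23.8,75),(23.8,-75),(-23.8,75),(-23.8,-75)]
print("wheels",fit(w,[ray(c,A(*p),60) for p in[(252,366),(533,369),(249,449),(530,453)]]))
print("house side",fit([(-75,-125),(-75,200),(225,200)],[ray(s,S(*p),40) for p in[(686,178),(468,572),(8,368)]]))
# handle: top edge ends (z170) in top view ; side view
print("handle top far/near z170",ray(c,A(377,168),170),ray(c,A(377,225),170),ray(c,A(377,250),138))
print("side top L/R z170",ray(s,S(331,37),170),ray(s,S(391,60),170))
l,r=ray(c,B(91,348),45),ray(c,B(491,257),45)
print("tube z45",l,r,np.linalg.norm(l-r),"right rim top z70",ray(c,B(497,250),70), "yaw",np.arctan2(l[1]-r[1],l[0]-r[0]))
print("rack corners",[ray(c,B(*p),5).round(0).tolist() for p in[(33,92),(345,25),(437,372),(118,441)]])
```

```text
cams [ 352.   13. 1346.] [276. 689. 669.]
house top (np.float64(-0.03460677204778742), array([522.91153551, 149.49686241]), [[-0.6, -2.1], [-1.2, 2.2], [1.3, 2.0], [0.5, -2.1]])
wheels (np.float64(-0.03250765638985567), array([524.59498649, 151.15140142]), [[0.1, 0.5], [0.3, -0.5], [-0.1, 0.0], [-0.3, 0.0]])
house side (np.float64(-0.04645334246414867), array([522.39059767, 157.3333931 ]), [[3.8, 10.1], [1.0, -6.7], [-4.8, -3.4]])
handle top far/near z170 [639.25245305 146.38881493 170.        ] [608.20792984 146.33180102 170.        ] [601.28777403 149.92674684 138.        ]
side top L/R z170 [640.07404088 145.92008553 170.        ] [597.24758992 151.44216001 170.        ]
tube z45 [ 439.52929644 -146.15966566   45.        ] [ 484.07623955 -362.05680396   45.        ] 220.4450146086617 right rim top z70 [ 485.16403317 -358.2548873    70.        ] yaw 1.7742748887719129
rack corners [[586.0, -125.0, 5.0], [620.0, -301.0, 5.0], [426.0, -339.0, 5.0], [392.0, -164.0, 5.0]]
```

Top: labeller at left (origin about (524,150), handle near px (264,220)), thick tube in the near rack V (px 408–510, row 300). Side: the same, with end stop near (285,355). Crops: wheels, paddle and tube ends are clear and agree within about 2 mm. Moving to above the handle.

```bash
cat >> h.py <<'E'
def to(x,y,z,yaw,o=None):  # grasp-point target -> tool shift, turn
    o=o or bot.get_obs();p=o["tool_pos"];w=o["tcp_rot"][2]
    d=np.array([x,y,z+159])-p;a=(w-yaw+np.pi/2)%np.pi-np.pi/2
    print("shift",round(d[0]*np.cos(w)+d[1]*np.sin(w),1),round(d[0]*np.sin(w)-d[1]*np.cos(w),1),round(-d[2],1),"turn",round(a,4),"| t",round(o["time"],2),"q",o["joint_positions"].round(2),"F",o["contact_force"].round(1))
def pic(n,f,box=None,k=1):
    im=vision.capture(n)["color"][:,:,::-1]
    if box: im=im[box[1]:box[3],box[0]:box[2]]
    cv2.imwrite("pics/"+f,cv2.resize(im,None,fx=k,fy=k,interpolation=2))
E
python3 -m crank '[{"aperture":92,"trans":[250,-173,0]},{"aperture":92,"trans":[250,-173,0]},{"aperture":92,"trans":[250,-173,0]},{"aperture":92,"trans":[250,-173,0]},{"aperture":92,"trans":[250,-173,0]}]'
python3 -m crank '[{"aperture":50,"trans":[250,-173,0]},{"aperture":50,"trans":[250,-173,0]},{"aperture":50,"trans":[250,-173,0]},{"aperture":50,"trans":[250,-173,0]},{"aperture":50,"trans":[250,-173,0]}]'
python3 -m crank '[{"aperture":50,"trans":[130,-91,0],"turn":0.13},{"aperture":50,"trans":[130,-91,0],"turn":0.27},{"aperture":50,"trans":[130,-91,0],"turn":0.405},{"aperture":50,"trans":[130,-91,0],"turn":0.405}]'
python3 - <<'E'
from h import *
to(618.5,147.3,162,-.0335)
pic("side","s1.png",(150,60,470,360),2)
E
```

```text
time: 0.92
tool_pos: [361.6, -235.2, 404.9]
tcp_rot: [3.141, -0.0, 0.372]
contact_force: [0.9, -0.2, -0.7]
grip_width: 91.7
finger_force: 0.0
time: 1.55
tool_pos: [531.8, 17.1, 404.7]
tcp_rot: [3.141, -0.0, 0.373]
contact_force: [0.1, -1.0, 0.4]
grip_width: 50.7
finger_force: 0.0
time: 2.05
tool_pos: [619.5, 149.0, 403.6]
tcp_rot: [3.142, 0.001, -0.03]
contact_force: [-0.9, -0.7, -0.4]
grip_width: 50.1
finger_force: 0.0
shift -0.9 1.8 82.6 turn 0.0033 | t 2.05 q [0.12 0.55 1.19 0.   1.4  1.72] F [-0.9 -0.7 -0.4]
```

View pics/s1.png

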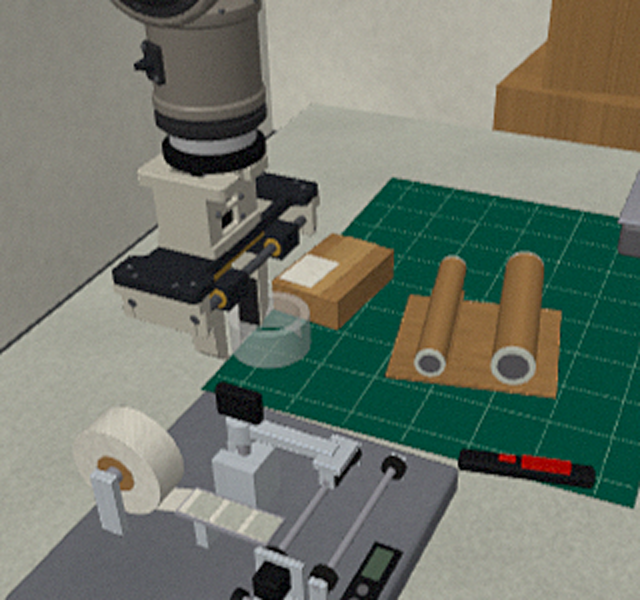

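The side view shows the gripper above the handle with its long (190 mm) side along the closing line. I need to know whether its end blocks move with the fingers, because they will sit beside the parked post later.

```bash
python3 -m crank '[{"aperture":92,"trans":[-0.9,1.8,20]},{"aperture":92,"trans":[-0.9,1.8,20]},{"aperture":92,"trans":[-0.9,1.8,20]}]' >/dev/null
python3 - <<'E'
from h import *
pic("side","w92.png",(190,130,330,250),3)
E
python3 -m crank '[{"aperture":10},{"aperture":10},{"aperture":10},{"aperture":10},{"aperture":10}]'
python3 - <<'E'
from h import *
pic("side","w10.png",(190,130,330,250),3)
cv2.imwrite("pics/w.png",np.vstack([cv2.imread("pics/w92.png")[:295],cv2.imread("pics/w10.png")[:295]]))
to(618.5,147.3,162,-.0335)
E
```

```text
time: 3.15
tool_pos: [618.0, 145.2, 384.7]
tcp_rot: [3.141, 0.0, -0.033]
contact_force: [0.3, -0.1, -0.1]
grip_width: 38.4
finger_force: 0.0
shift 0.4 -2.2 63.6 turn 0.0004 | t 3.2 q [ 0.11  0.56  1.23 -0.    1.35  1.71] F [-0.1 -0.1 -0.2]
```

View pics/w.png

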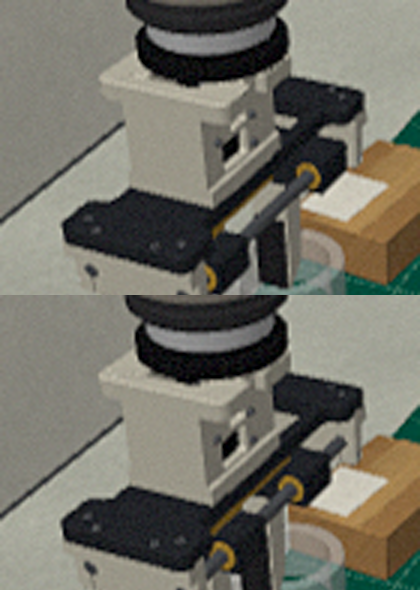

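Body ends are fixed, ±95 mm along the closing line. So I will lay the tube with the gripper offset to −x of the post and let it roll into the cradle as the fingers open. Afterwards I will push its end home. First the clamp handle.

```bash
python3 -m crank '[{"aperture":50,"trans":[0.4,-1.5,0]},{"aperture":50,"trans":[0.4,-1.5,0]},{"aperture":50,"trans":[0.4,-1.5,0]},{"aperture":50,"trans":[0.4,-1.5,30]},{"aperture":50,"trans":[0.4,-1.5,60]}]'
python3 -m crank '[{"aperture":50,"trans":[0,0,3]},{"aperture":6,"trans":[0,0,3]},{"aperture":6,"trans":[0,0,3]},{"aperture":6,"trans":[0,0,3]},{"aperture":6,"trans":[0,0,3]}]'
python3 - <<'E'
from h import *
to(618.5,147.3,162,-.0335)
c=vision.capture("top")
A=lambda u,v:(170+(u+.5)/4-.5,165+(v+.5)/3.75-.5)
def lab(X):
    th=-.0335;d=np.array(X[:2])-[524.2,150.8];return (np.cos(th)*d[0]+np.sin(th)*d[1]).round(1),(-np.sin(th)*d[0]+np.cos(th)*d[1]).round(1)
for n,p,z in[("plate face top",(188,375),105),("face top near",(187,420),105),("plunger tip",(205,400),88),("block end",(133,400),90),("roll",(330,60),100)]: print(n,lab(ray(c,A(*p),z)))
E
```

```text
time: 3.82
tool_pos: [618.4, 146.6, 324.4]
tcp_rot: [-3.142, -0.001, -0.033]
contact_force: [-0.1, -1.0, 0.6]
grip_width: 49.9
finger_force: 0.0
time: 4.45
tool_pos: [618.5, 146.6, 322.3]
tcp_rot: [-3.142, -0.001, -0.033]
contact_force: [0.4, -0.1, 0.2]
grip_width: 14.6
finger_force: 0.0
shift -0.0 -0.7 1.3 turn 0.0003 | t 4.45 q [ 0.11  0.61  1.31 -0.    1.22  1.72] F [ 0.4 -0.1  0.2]
plate face top (np.float64(12.0), np.float64(101.2))
face top near (np.float64(-13.0), np.float64(100.5))
plunger tip (np.float64(0.5), np.float64(94.9))
block end (np.float64(-0.4), np.float64(132.3))
roll (np.float64(194.8), np.float64(35.3))
```

```bash
python3 -m crank '[{"aperture":6},{"aperture":6},{"aperture":6,"trans":[0,0,-10]},{"aperture":6,"trans":[0,0,-20]},{"aperture":6,"trans":[0,0,-31]}]'
python3 -m crank '[{"aperture":6},{"aperture":6,"turn":-0.17},{"aperture":6,"turn":-0.34},{"aperture":6,"turn":-0.51},{"aperture":6,"turn":-0.68}]'
```

```text
time: 5.12
tool_pos: [618.7, 147.1, 350.6]
tcp_rot: [-3.141, 0.002, -0.033]
contact_force: [4.7, 6.2, -12.4]
grip_width: 11.6
finger_force: 30.0
time: 5.75
tool_pos: [619.1, 145.9, 350.2]
tcp_rot: [3.141, 0.002, 0.652]
contact_force: [6.6, 0.1, -12.3]
grip_width: 11.9
finger_force: 30.0
```

```bash
python3 -m crank '[{"aperture":6,"turn":-0.17},{"aperture":6,"turn":-0.34},{"aperture":6,"turn":-0.5},{"aperture":6,"turn":-0.62},{"aperture":6,"turn":-0.62}]'
python3 -m crank '[{"aperture":6,"trans":[0,0,1]},{"aperture":6,"trans":[0,0,2]},{"aperture":6,"trans":[0,0,3]},{"aperture":6,"trans":[0,0,4]},{"aperture":6,"trans":[0,0,5]}]'
```

```text
time: 6.38
tool_pos: [619.9, 145.1, 350.6]
tcp_rot: [3.139, 0.002, 1.267]
contact_force: [11.0, -2.3, -12.5]
grip_width: 11.9
finger_force: 30.0
time: 7.0
tool_pos: [619.9, 145.1, 346.1]
tcp_rot: [3.138, 0.002, 1.266]
contact_force: [8.5, -3.3, -6.9]
grip_width: 11.8
finger_force: 30.0
```

```bash
python3 -m crank '[{"aperture":6,"trans":[0,0,0.7]},{"aperture":6,"trans":[0,0,0.7]},{"aperture":50,"trans":[0,0,0.7]},{"aperture":50,"trans":[0,0,0.7]},{"aperture":50,"trans":[0,0,0.7]}]'
python3 -m crank '[{"aperture":50,"trans":[0,0,-20]},{"aperture":50,"trans":[0,0,-60]},{"aperture":50,"trans":[0,0,-60]}]'
python3 - <<'E'
from h import *
to(461.8-.2*60,-254.1+.98*60,150,1.774)
pic("top","t2.png",(170,150,345,325),3.4)
E
```

```text
time: 7.62
tool_pos: [618.3, 146.5, 347.0]
tcp_rot: [-3.141, 0.001, 1.267]
contact_force: [-0.2, -0.1, 1.1]
grip_width: 37.1
finger_force: 0.0
time: 8.0
tool_pos: [618.7, 146.8, 410.8]
tcp_rot: [3.135, -0.003, 1.267]
contact_force: [-0.0, 0.3, -0.3]
grip_width: 50.2
finger_force: 0.0
shift -376.9 -58.8 101.8 turn -0.5069 | t 8.0 q [ 0.11  0.55  1.18 -0.    1.41  0.42] F [-0.   0.3 -0.3]
```

View pics/t2.png

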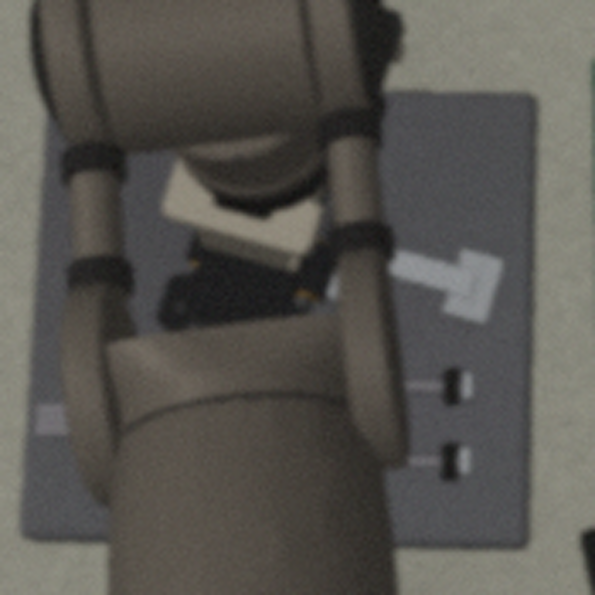

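Bar aside (yoke at px (473,285) in the crop, clear of the cradle). Now the tube, gripped 54 mm towards its +y end.

```bash
python3 -m crank '[{"aperture":76,"trans":[-191,-28,0]},{"aperture":76,"trans":[-191,-28,0]},{"aperture":76,"trans":[-191,-28,0]},{"aperture":76,"trans":[-191,-28,0]}]' | head -2
python3 -m crank '[{"aperture":76,"trans":[-191,-28,0],"turn":-0.15},{"aperture":76,"trans":[-191,-28,0],"turn":-0.3},{"aperture":76,"trans":[-191,-28,0],"turn":-0.45},{"aperture":76,"trans":[-191,-28,40],"turn":-0.507},{"aperture":76,"trans":[-191,-28,90],"turn":-0.507}]'
python3 - <<'E'
from h import *
to(450.9,-201.2,51,1.774)
pic("side","s3.png",(240,100,500,320),2.5)
E
```

```text
time: 8.55
tool_pos: [532.9, -30.2, 406.1]
time: 9.18
tool_pos: [450.6, -201.7, 316.1]
tcp_rot: [3.14, 0.001, 1.773]
contact_force: [-0.8, 0.9, -0.6]
grip_width: 75.9
finger_force: 0.0
shift 0.5 0.4 106.1 turn -0.0013 | t 9.18 q [-0.58  0.38  1.74  0.    1.02 -0.78] F [-0.8  0.9 -0.6]
```

View pics/s3.png

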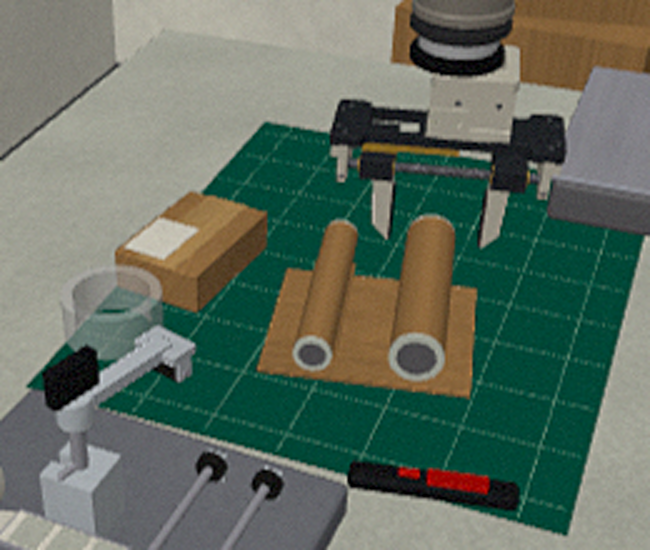

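The bar is parked up, and the fingers (crop px (383,240) and (490,245)) straddle the thick tube. Descending and gripping.

```bash
python3 -m crank '[{"aperture":76,"trans":[0.5,0.4,50]},{"aperture":76,"trans":[0.5,0.4,85]},{"aperture":76,"trans":[0.5,0.4,106]},{"aperture":76,"trans":[0.5,0.4,106]},{"aperture":46,"trans":[0.5,0.4,106]}]'
python3 -m crank '[{"aperture":46},{"aperture":46},{"aperture":46},{"aperture":46,"trans":[0,0,-10]},{"aperture":46,"trans":[0,0,-20]}]'
```

```text
time: 9.85
tool_pos: [451.6, -200.4, 211.9]
tcp_rot: [3.141, 0.001, 1.774]
contact_force: [-0.4, -0.7, -0.1]
grip_width: 70.2
finger_force: 0.0
time: 10.48
tool_pos: [450.7, -200.5, 231.7]
tcp_rot: [-3.141, -0.0, 1.774]
contact_force: [0.2, 0.3, -1.5]
grip_width: 49.0
finger_force: 30.0
```

```bash
python3 -m crank '[{"aperture":46,"trans":[0,0,-30]},{"aperture":46,"trans":[0,0,-70]},{"aperture":46,"trans":[0,0,-110]},{"aperture":46,"trans":[0,0,-150]},{"aperture":46,"trans":[0,0,-150]}]'
python3 - <<'E'
from h import *
to(509.15,179.3,220,1.5373)
pic("side","s4.png",(300,0,540,230),2.5)
E
```

```text
time: 11.1
tool_pos: [451.1, -200.7, 384.5]
tcp_rot: [3.137, 0.005, 1.774]
contact_force: [-0.4, 0.3, -1.8]
grip_width: 49.2
finger_force: 30.0
shift 360.5 133.5 5.5 turn 0.2364 | t 11.1 q [-0.57  0.3   1.64 -0.    1.19 -0.78] F [-0.4  0.3 -1.8]
```

View pics/s4.png

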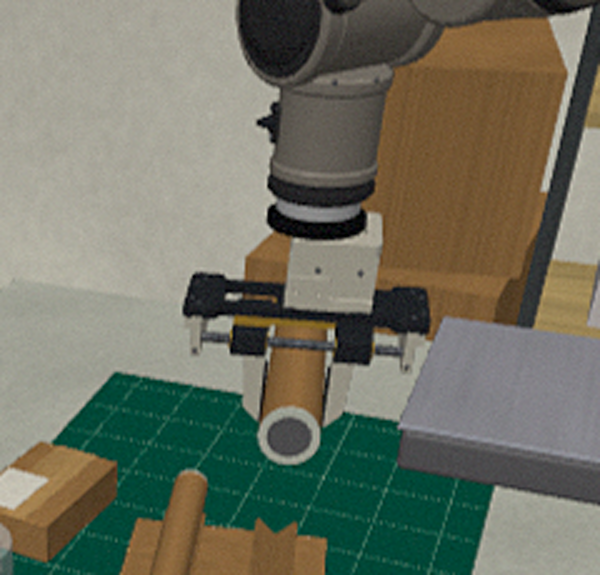

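Tube held; cap centre at crop (290,437). I check it for sag against the projected level position.

Run:
```python
from h import *
c=vision.capture("side")
for z in (190,200,210,219.5,230): print(z,proj(c,[451-.202*56,-200.6+.979*56,z]).round(1))
```

```text
190 [414.3 187.1]
200 [414.8 182.9]
210 [415.4 178.6]
219.5 [415.9 174.4]
230 [416.4 169.8]
```

```bash
python3 -m crank '[{"aperture":46,"trans":[36,13,0]},{"aperture":46,"trans":[84,31,0]},{"aperture":46,"trans":[132,49,0]},{"aperture":46,"trans":[180,67,0]},{"aperture":46,"trans":[180,67,0]}]' | head -2
python3 -m crank '[{"aperture":46,"trans":[36,13,0],"turn":0.05},{"aperture":46,"trans":[84,31,0],"turn":0.1},{"aperture":46,"trans":[132,49,0],"turn":0.17},{"aperture":46,"trans":[180.5,66.5,0],"turn":0.236},{"aperture":46,"trans":[180.5,66.5,0],"turn":0.236}]'
python3 - <<'E'
from h import *
to(509.15,179.3,150,1.5373)
E
```

```text
time: 11.82
tool_pos: [479.9, -7.8, 379.4]
time: 12.45
tool_pos: [509.0, 181.3, 379.4]
tcp_rot: [-3.139, 0.0, 1.541]
contact_force: [-0.5, -0.4, -1.5]
grip_width: 49.5
finger_force: 30.0
shift -2.0 0.2 70.4 turn 0.0035 | t 12.45 q [0.2  0.39 1.52 0.   1.23 0.23] F [-0.5 -0.4 -1.5]
```

```bash
python3 -m crank '[{"aperture":46,"trans":[-2,0.2,30],"turn":0.0035},{"aperture":46,"trans":[-2,0.2,60],"turn":0.0035},{"aperture":46,"trans":[-2,0.2,70],"turn":0.0035},{"aperture":46,"trans":[-2,0.2,70],"turn":0.0035},{"aperture":46,"trans":[-2,0.2,70],"turn":0.0035}]'|tail -5
python3 - <<'E'
from h import *
to(509.15,179.3,104,1.5373)
E
```

```text
tool_pos: [509.6, 177.1, 312.0]
tcp_rot: [3.14, -0.0, 1.534]
contact_force: [1.0, -0.3, -2.1]
grip_width: 49.2
finger_force: 30.0
shift 2.2 -0.5 49.0 turn -0.0033 | t 13.07 q [ 0.19  0.46  1.62 -0.    1.06  0.23] F [ 1.  -0.3 -2.1]
```

```bash
python3 -m crank '[{"aperture":46,"trans":[0.5,0,12]},{"aperture":46,"trans":[1,0,24]},{"aperture":46,"trans":[1,0,34]},{"aperture":46,"trans":[1,0,42]},{"aperture":46,"trans":[1,0,45]}]'|tail -5
python3 -m crank '[{"aperture":46},{"aperture":46,"trans":[0,0,1]},{"aperture":46,"trans":[0,0,2]},{"aperture":46,"trans":[0,0,3]},{"aperture":46,"trans":[0,0,4]}]'|tail -5
python3 - <<'E'
from h import *
to(509.15,179.3,102,1.5373)
E
```

```text
tool_pos: [509.1, 178.5, 265.2]
tcp_rot: [-3.141, 0.0, 1.534]
contact_force: [0.4, 0.7, -2.3]
grip_width: 49.7
finger_force: 30.0
tool_pos: [509.3, 178.5, 262.9]
tcp_rot: [3.141, -0.0, 1.534]
contact_force: [-2.7, 0.1, 11.4]
grip_width: 49.1
finger_force: 30.0
shift 0.8 -0.2 1.9 turn -0.0029 | t 14.32 q [ 0.2   0.52  1.67 -0.    0.95  0.23] F [-2.7  0.1 11.4]
```

Contact with the outer wheel where expected (F 11 N). Opening slowly so the tube rolls into the cradle against the finger.

```bash
python3 -m crank '[{"aperture":46,"trans":[0,0,-1.5]},{"aperture":49,"trans":[0,0,-1.5]},{"aperture":51,"trans":[0,0,-1.5]},{"aperture":53,"trans":[0,0,-1.5]},{"aperture":55,"trans":[0,0,-1.5]}]'|tail -3
python3 -m crank '[{"aperture":57},{"aperture":59},{"aperture":61},{"aperture":63},{"aperture":65}]'|tail -3
python3 -m crank '[{"aperture":67},{"aperture":69},{"aperture":71},{"aperture":73},{"aperture":75}]'|tail -3
python3 -m crank '[{"aperture":77},{"aperture":79},{"aperture":81},{"aperture":83},{"aperture":86}]'|tail -3
python3 -m crank '[{"aperture":92},{"aperture":92},{"aperture":92},{"aperture":92,"trans":[0,0,-10]},{"aperture":92,"trans":[0,0,-30]}]'|tail -4
python3 -m crank '[{"aperture":92,"trans":[0,0,-50]},{"aperture":92,"trans":[0,0,-100]},{"aperture":92,"trans":[0,0,-150]},{"aperture":92,"trans":[0,0,-150]}]'|tail -5
python3 - <<'E'
from h import *
pic("side","s5.png",(150,150,420,375),2.9)
to(509.15,179.3,102,1.5373)
E
```

```text
contact_force: [0.2, -0.1, 0.1]
grip_width: 54.4
finger_force: 0.1
contact_force: [-0.1, -1.0, -0.8]
grip_width: 64.5
finger_force: 0.2
contact_force: [1.0, -0.0, -0.5]
grip_width: 74.9
finger_force: 0.3
contact_force: [0.7, -0.4, -0.4]
grip_width: 85.3
finger_force: 0.4
tcp_rot: [-3.14, 0.0, 1.534]
contact_force: [0.2, -0.3, 0.6]
grip_width: 91.8
finger_force: 0.0
tool_pos: [509.3, 178.6, 448.6]
tcp_rot: [3.132, -0.002, 1.534]
contact_force: [0.3, -0.0, -1.2]
grip_width: 91.6
finger_force: 0.0
shift 0.8 0.1 184.9 turn -0.0029 | t 18.0 q [ 0.2   0.34  1.41 -0.    1.38  0.23] F [ 0.  -0.5  0.4]
```

View pics/s5.png

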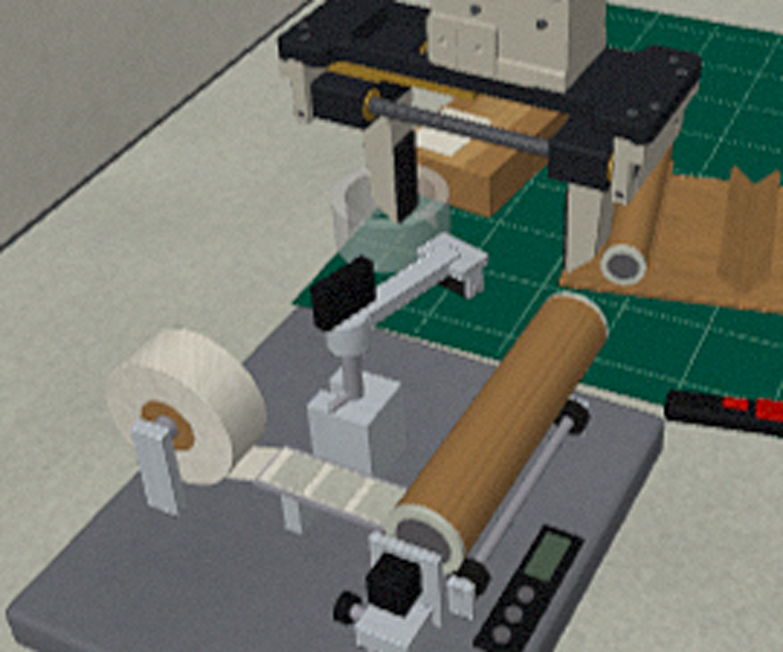

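Tube lies in the cradle, with its end cap close to the stop (crop px (425,535)). Next: go round to its −y end with the gripper turned so the body clears the yoke, and push.

```bash
python3 -m crank '[{"aperture":0,"trans":[-52,3,0],"turn":0.17},{"aperture":0,"trans":[-104,6,0],"turn":0.34},{"aperture":0,"trans":[-156,9,0],"turn":0.51},{"aperture":0,"trans":[-207,11.5,0],"turn":0.68},{"aperture":0,"trans":[-207,11.5,0],"turn":0.85}]'|head -3
python3 -m crank '[{"aperture":0,"trans":[0,0,20],"turn":0.18},{"aperture":0,"trans":[0,0,50],"turn":0.36},{"aperture":0,"trans":[0,0,80],"turn":0.54},{"aperture":0,"trans":[0,0,90],"turn":0.717},{"aperture":0,"trans":[0,0,90],"turn":0.717}]'|tail -6
python3 - <<'E'
from h import *
to(513.2,-28.9,95,-.0335)
E
```

```text
time: 18.62
tool_pos: [512.8, -32.0, 442.1]
tcp_rot: [-3.14, 0.002, 0.674]
time: 19.25
tool_pos: [512.6, -28.7, 351.8]
tcp_rot: [-3.141, 0.004, -0.031]
contact_force: [0.1, 0.2, -0.3]
grip_width: 1.1
finger_force: 0.0
shift 0.6 0.2 97.8 turn 0.0024 | t 19.25 q [-0.21  0.37  1.64 -0.    1.14  1.4 ] F [ 0.1  0.2 -0.3]
```

```bash
python3 -m crank '[{"aperture":0,"trans":[0.6,0,40],"turn":0.0024},{"aperture":0,"trans":[0.6,0,80],"turn":0.0024},{"aperture":0,"trans":[0.6,0,98],"turn":0.0024},{"aperture":0,"trans":[0.6,-8,98],"turn":0.0024},{"aperture":0,"trans":[0.6,-16,98],"turn":0.0024}]'|tail -5
python3 -m crank '[{"aperture":0,"trans":[0,-1,0]},{"aperture":0,"trans":[0,-2,0]},{"aperture":0,"trans":[0,-3,0]},{"aperture":0,"trans":[0,-4,0]},{"aperture":0,"trans":[0,-5,0]}]'|sed -n '2p;4p'
python3 -m crank '[{"aperture":0,"trans":[0,-1,0]},{"aperture":0,"trans":[0,-2,0]},{"aperture":0,"trans":[0,-3,0]},{"aperture":0,"trans":[0,-4,0]},{"aperture":0,"trans":[0,-5,0]}]'|sed -n '2p;4p'
python3 -m crank '[{"aperture":0,"trans":[0,-1,0]},{"aperture":0,"trans":[0,-2,0]},{"aperture":0,"trans":[0,-3,0]},{"aperture":0,"trans":[0,-4,0]},{"aperture":0,"trans":[0,-5,0]}]'|sed -n '2p;4p'
python3 - <<'E'
from h import *
c=vision.capture("top");im=c["color"];cv2.imwrite("pics/t6.png",cv2.resize(im[200:340,180:380,::-1],None,fx=4,fy=4,interpolation=2))
E
```

```text
tool_pos: [514.7, -12.3, 256.5]
tcp_rot: [3.141, -0.002, -0.034]
contact_force: [-0.2, -0.4, 1.1]
grip_width: 0.6
finger_force: 0.0
tool_pos: [514.4, -7.9, 255.5]
contact_force: [0.1, -0.1, -0.8]
tool_pos: [514.6, -2.8, 255.5]
contact_force: [-0.1, -0.3, 0.0]
tool_pos: [514.8, 2.2, 255.5]
contact_force: [-0.4, -1.6, -0.9]
```

View pics/t6.png

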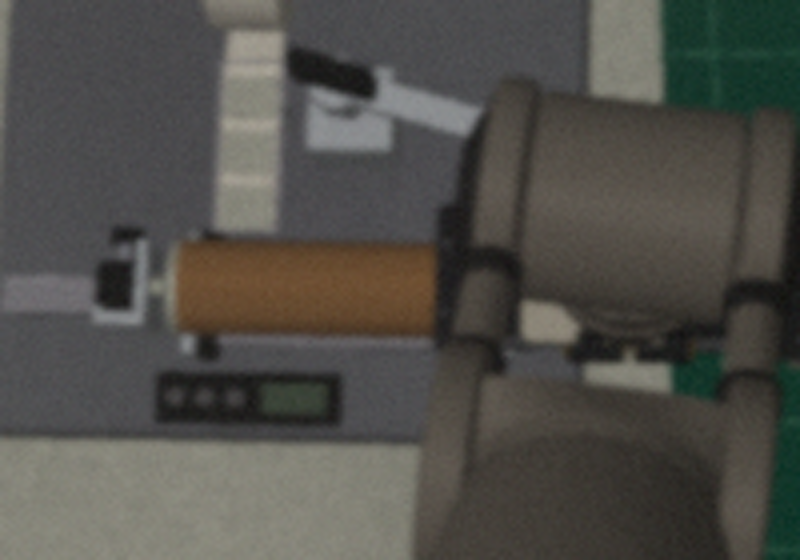

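Gap between cap (crop u≈165) and plate (u≈147) is about 9–10 mm, and the fingers are on the tube's end (1.6 N).

```bash
python3 -m crank '[{"aperture":0,"trans":[0,-1,0]},{"aperture":0,"trans":[0,-2,0]},{"aperture":0,"trans":[0,-3,0]},{"aperture":0,"trans":[0,-4,0]},{"aperture":0,"trans":[0,-5,0]}]'|sed -n '2p;4p'
python3 -m crank '[{"aperture":0,"trans":[0,-0.4,0]},{"aperture":0,"trans":[0,-0.8,0]},{"aperture":0,"trans":[0,-1.2,0]},{"aperture":0,"trans":[0,-1.6,0]},{"aperture":0,"trans":[0,-2,0]}]'|sed -n '2p;4p'
```

```text
tool_pos: [515.0, 7.2, 255.5]
contact_force: [0.0, -0.6, 0.4]
tool_pos: [515.0, 9.1, 255.5]
contact_force: [1.1, -0.8, 0.5]
```

```bash
python3 -m crank '[{"aperture":0,"trans":[0,-0.3,0]},{"aperture":0,"trans":[0,-0.6,0]}]'|sed -n '2p;4p'
python3 -m crank '[{"aperture":0,"trans":[0,-0.3,0]},{"aperture":0,"trans":[0,-0.6,0]}]'|sed -n '2p;4p'
python3 - <<'E'
from h import *
F=[]
for i in range(4): vision.capture("top"); F.append(bot.get_obs()["contact_force"][1].round(2))
print(F)
E
```

```text
tool_pos: [515.1, 9.7, 255.5]
contact_force: [1.0, -1.1, -0.5]
tool_pos: [515.1, 10.3, 255.5]
contact_force: [0.4, -1.7, -0.0]
[np.float64(-1.6), np.float64(-0.63), np.float64(-1.16), np.float64(-0.81)]
```

```bash
python3 -m crank '[{"aperture":0,"trans":[0,-0.3,0]},{"aperture":0,"trans":[0,-0.5,0]}]'|sed -n '2p;4p'
python3 -m crank '[{"aperture":0}]'|sed -n '2p;4p'
```

```text
tool_pos: [515.1, 10.8, 255.5]
contact_force: [-0.5, -2.1, 0.5]
tool_pos: [515.1, 10.9, 255.5]
contact_force: [0.4, -1.9, 0.3]
```

```bash
python3 -m crank '[{"aperture":0,"trans":[0,-0.3,0]},{"aperture":0,"trans":[0,-0.5,0]}]'|sed -n '2p;4p'
python3 -m crank '[{"aperture":0}]'|sed -n '2p;4p'
```

```text
tool_pos: [515.1, 11.3, 255.5]
contact_force: [0.1, -0.9, 0.1]
tool_pos: [515.1, 11.4, 255.5]
contact_force: [-0.0, -1.6, 0.6]
```

```bash
python3 -m crank '[{"aperture":0,"trans":[0,-0.3,0]},{"aperture":0,"trans":[0,-0.5,0]}]'|sed -n '2p;4p'
python3 -m crank '[{"aperture":0}]'|sed -n '2p;4p'
python3 - <<'E'
from h import *
c=vision.capture("top");im=c["color"]
g=cv2.cvtColor(im,cv2.COLOR_RGB2GRAY)[266:277,205:235].mean(0).round().astype(int);print(g.tolist())
o=cv2.imread("pics/t6.png");o=cv2.resize(o,None,fx=.25,fy=.25,interpolation=3)
print(cv2.cvtColor(o,cv2.COLOR_BGR2GRAY)[66:77,25:55].mean(0).round().astype(int).tolist())
E
```

```text
tool_pos: [515.1, 11.8, 255.5]
contact_force: [-0.0, -1.6, 0.4]
tool_pos: [515.1, 11.8, 255.5]
contact_force: [0.7, -1.5, 0.4]
[39, 33, 29, 30, 30, 30, 33, 50, 88, 119, 130, 128, 124, 118, 102, 88, 83, 84, 82, 83, 83, 84, 84, 83, 84, 83, 83, 83, 83, 83]
[40, 31, 31, 30, 30, 31, 33, 51, 87, 117, 123, 108, 91, 87, 88, 94, 109, 122, 117, 98, 86, 84, 82, 82, 82, 83, 83, 83, 82, 83]
```

```bash
python3 -m crank '[{"aperture":0,"trans":[0,-0.3,0]},{"aperture":0,"trans":[0,-0.5,0]},{"aperture":0,"trans":[0,-0.5,0]}]'|sed -n '2p;4p'
```

```text
tool_pos: [515.1, 12.3, 255.5]
contact_force: [-0.1, -1.3, -0.0]
```

```bash
python3 -m crank '[{"aperture":0,"trans":[0,-0.3,0]},{"aperture":0,"trans":[0,-0.5,0]},{"aperture":0,"trans":[0,-0.5,0]}]'|sed -n '2p;4p'
```

```text
tool_pos: [515.2, 12.9, 255.5]
contact_force: [-0.4, -1.5, 0.1]
```

```bash
python3 -m crank '[{"aperture":0,"trans":[0,-0.3,0]},{"aperture":0,"trans":[0,-0.5,0]},{"aperture":0,"trans":[0,-0.5,0]}]'|sed -n '2p;4p'
```

```text
tool_pos: [515.2, 13.3, 255.5]
contact_force: [0.1, -1.0, -0.1]
```

```bash
python3 -m crank '[{"aperture":0,"trans":[0,-0.3,0]},{"aperture":0,"trans":[0,-0.5,0]},{"aperture":0,"trans":[0,-0.5,0]}]'|sed -n '2p;4p'
```

```text
tool_pos: [515.2, 13.8, 255.5]
contact_force: [0.7, -2.9, 0.2]
```

```bash
python3 -m crank '[{"aperture":0,"trans":[0,-0.3,0]},{"aperture":0,"trans":[0,-0.5,0]},{"aperture":0,"trans":[0,-0.5,0]}]'|sed -n '2p;4p'
python3 - <<'E'
from h import *
c=vision.capture("top");im=c["color"]
g=cv2.cvtColor(im,cv2.COLOR_RGB2GRAY)[266:277,205:235].mean(0).round().astype(int);print(g.tolist(),bot.get_obs()["contact_force"].round(1))
E
```

```text
tool_pos: [515.2, 14.2, 255.5]
contact_force: [0.5, -3.4, -0.3]
[40, 32, 29, 31, 31, 30, 32, 51, 88, 121, 135, 135, 122, 100, 87, 85, 84, 83, 83, 83, 83, 83, 84, 84, 83, 83, 83, 84, 84, 83] [-0.3 -2.8 -0.3]
```

```bash
python3 -m crank '[{"aperture":0,"trans":[0,-0.3,0]},{"aperture":0,"trans":[0,-0.5,0]},{"aperture":0,"trans":[0,-0.5,0]}]'|sed -n '2p;4p'
```

```text
tool_pos: [515.2, 14.4, 255.5]
contact_force: [-0.8, -6.6, 0.5]
```

```bash
python3 -m crank '[{"aperture":0,"trans":[0,-0.2,0]},{"aperture":0,"trans":[0,-0.4,0]},{"aperture":0,"trans":[0,-0.4,0]}]'|sed -n '2p;4p'
```

```text
tool_pos: [515.3, 14.5, 255.6]
contact_force: [-0.4, -7.5, -0.1]
```

Contact is clear: 7.5 N and the tool is stalled, so the tube is home. Backing off, rising and going to the handle.

```bash
python3 -m crank '[{"aperture":0,"trans":[0,1,0]},{"aperture":0,"trans":[0,4,0]},{"aperture":0,"trans":[0,20,0]},{"aperture":0,"trans":[0,40,0]},{"aperture":0,"trans":[0,40,0]}]'|sed -n '2p;4p'
python3 -m crank '[{"aperture":0,"trans":[0,0,-50]},{"aperture":0,"trans":[0,0,-100]},{"aperture":40,"trans":[0,0,-155]},{"aperture":40,"trans":[0,0,-155]},{"aperture":40,"trans":[0,0,-155]}]'|sed -n '2p;4p'
python3 - <<'E'
from h import *
to(618.5,146.7,250,1.267)
c=vision.capture("top");im=c["color"]
g=cv2.cvtColor(im,cv2.COLOR_RGB2GRAY)[266:277,205:235].mean(0).round().astype(int);print(g.tolist())
E
```

```text
tool_pos: [513.8, -26.1, 255.5]
contact_force: [-0.3, -0.6, -0.3]
tool_pos: [513.5, -24.4, 409.9]
contact_force: [-0.2, 0.4, 0.2]
shift 99.0 -174.7 0.9 turn -1.3019 | t 28.85 q [-0.2   0.32  1.54  0.    1.28  1.41] F [-0.2  0.4  0.2]
[38, 31, 29, 30, 29, 30, 31, 50, 84, 116, 131, 131, 117, 98, 85, 81, 82, 81, 81, 80, 81, 81, 80, 80, 81, 81, 80, 80, 80, 80]
```

```bash
python3 -m crank '[{"aperture":40,"trans":[25,-44,0],"turn":-0.17},{"aperture":40,"trans":[50,-88,0],"turn":-0.34},{"aperture":40,"trans":[75,-132,0],"turn":-0.51},{"aperture":40,"trans":[99,-174.7,0],"turn":-0.68},{"aperture":40,"trans":[99,-174.7,0],"turn":-0.85}]'|sed -n '2,3p'
python3 -m crank '[{"aperture":40,"turn":-0.17},{"aperture":40,"turn":-0.34},{"aperture":40,"turn":-0.452},{"aperture":40,"turn":-0.452}]'|sed -n '2,3p'
python3 - <<'E'
from h import *
to(618.5,146.7,188,1.267)
E
```

```text
tool_pos: [619.7, 149.5, 407.1]
tcp_rot: [-3.138, 0.003, 0.824]
tool_pos: [618.9, 146.5, 408.5]
tcp_rot: [-3.138, 0.001, 1.266]
shift 0.1 -0.4 61.5 turn -0.0011 | t 30.02 q [0.11 0.55 1.18 0.   1.42 0.42] F [ 1.3 -0.5  0.1]
```

```bash
python3 -m crank '[{"aperture":40,"trans":[0.1,-0.4,30]},{"aperture":40,"trans":[0.1,-0.4,55]},{"aperture":40,"trans":[0.1,-0.4,62]},{"aperture":40,"trans":[0.1,-0.4,62]},{"aperture":6,"trans":[0.1,-0.4,62]}]'|sed -n '2p;4,6p'
python3 -m crank '[{"aperture":6},{"aperture":6},{"aperture":6},{"aperture":6,"trans":[0,0,-3]},{"aperture":6,"trans":[0,0,-6]}]'|sed -n '2p;4,6p'
```

```text
tool_pos: [618.8, 146.6, 349.6]
contact_force: [0.4, 0.8, 0.3]
grip_width: 33.9
finger_force: 0.0
tool_pos: [619.9, 146.0, 353.3]
contact_force: [11.2, -1.1, -12.3]
grip_width: 11.9
finger_force: 30.0
```

```bash
python3 -m crank '[{"aperture":6,"turn":0.15},{"aperture":6,"turn":0.3},{"aperture":6,"turn":0.45},{"aperture":6,"turn":0.6},{"aperture":6,"turn":0.75}]'|sed -n '2,6p'
python3 -m crank '[{"aperture":6,"turn":0.15},{"aperture":6,"turn":0.3},{"aperture":6,"turn":0.42},{"aperture":6,"turn":0.51},{"aperture":6,"turn":0.555}]'|sed -n '2,6p'
```

```text
tool_pos: [619.5, 146.5, 352.8]
tcp_rot: [3.141, -0.001, 0.512]
contact_force: [8.2, 1.4, -11.5]
grip_width: 11.8
finger_force: 30.0
tool_pos: [619.4, 147.1, 352.8]
tcp_rot: [-3.14, -0.001, -0.04]
contact_force: [7.8, 4.0, -12.3]
grip_width: 11.8
finger_force: 30.0
```

```bash
python3 -m crank '[{"aperture":6,"trans":[0,0,1]},{"aperture":6,"trans":[0,0,2]},{"aperture":6,"trans":[0,0,3]},{"aperture":6,"trans":[0,0,4]},{"aperture":6,"trans":[0,0,5]}]'|sed -n '2,6p'
python3 -m crank '[{"aperture":6,"trans":[0,0,1]},{"aperture":6,"trans":[0,0,2]},{"aperture":6,"trans":[0,0,3]},{"aperture":6,"trans":[0,0,4]},{"aperture":6,"trans":[0,0,5]}]'|sed -n '2,6p'
```

```text
tool_pos: [619.3, 147.1, 347.9]
tcp_rot: [-3.14, -0.001, -0.038]
contact_force: [7.0, 4.0, -12.7]
grip_width: 11.9
finger_force: 30.0
tool_pos: [619.3, 147.1, 343.1]
tcp_rot: [-3.14, -0.002, -0.038]
contact_force: [6.8, 4.0, -9.9]
grip_width: 12.1
finger_force: 30.0
```

```bash
python3 -m crank '[{"aperture":6,"trans":[0,0,1]},{"aperture":6,"trans":[0,0,2]},{"aperture":6,"trans":[0,0,3]},{"aperture":6,"trans":[0,0,4]},{"aperture":6,"trans":[0,0,5]}]'|sed -n '2p;4p'
python3 -m crank '[{"aperture":6,"trans":[0,0,0.5]},{"aperture":6,"trans":[0,0,1]},{"aperture":6,"trans":[0,0,1.5]},{"aperture":6,"trans":[0,0,2]},{"aperture":6,"trans":[0,0,2.5]}]'|sed -n '2p;4p'
```

```text
tool_pos: [619.3, 147.1, 338.2]
contact_force: [7.7, 3.5, -9.6]
tool_pos: [619.3, 147.2, 336.1]
contact_force: [6.9, 3.8, -6.3]
```

```bash
python3 -m crank '[{"aperture":6,"trans":[0,0,0.5]},{"aperture":6,"trans":[0,0,1]},{"aperture":6,"trans":[0,0,1.5]},{"aperture":6,"trans":[0,0,2]},{"aperture":6,"trans":[0,0,2]}]'|sed -n '2p;4p'
```

```text
tool_pos: [619.3, 147.1, 335.8]
contact_force: [4.8, 3.4, 0.7]
```

The roller has taken the load (force through zero, z stalled). Releasing.

```bash
python3 -m crank '[{"aperture":10},{"aperture":14},{"aperture":40},{"aperture":40},{"aperture":40}]'|sed -n '2p;4,5p'
python3 -m crank '[{"aperture":40,"trans":[0,0,-20]},{"aperture":40,"trans":[0,0,-60]},{"aperture":40,"trans":[0,0,-110]},{"aperture":40,"trans":[0,0,-110]}]'|sed -n '2p;4,5p'
python3 -m crank '[{"aperture":40,"trans":[0,200,0]},{"aperture":40,"trans":[0,200,0]},{"aperture":40,"trans":[0,200,0]},{"aperture":40,"trans":[0,200,0]},{"aperture":40,"trans":[0,200,0]}]'|sed -n '1,2p'
python3 - <<'E'
from h import *
c=vision.capture("top");s=vision.capture("side")
a=cv2.resize(c["color"][165:320,170:335,::-1],(400,376));b=cv2.resize(s["color"][230:420,160:360,::-1],(396,376))
cv2.imwrite("pics/end.png",np.hstack([a,b]))
g=cv2.cvtColor(c["color"],cv2.COLOR_RGB2GRAY)[266:277,205:235].mean(0).round().astype(int);print(g.tolist())
E
```

```text
tool_pos: [618.5, 146.5, 334.9]
contact_force: [0.2, -0.4, -0.0]
grip_width: 38.3
tool_pos: [618.7, 146.6, 450.0]
contact_force: [-0.2, 0.2, 0.2]
grip_width: 39.9
time: 37.4
tool_pos: [610.9, -53.8, 444.2]
[39, 33, 31, 31, 31, 31, 34, 52, 88, 121, 136, 136, 122, 101, 88, 85, 84, 84, 84, 84, 84, 84, 85, 86, 85, 84, 84, 83, 84, 84]
```

View pics/end.png

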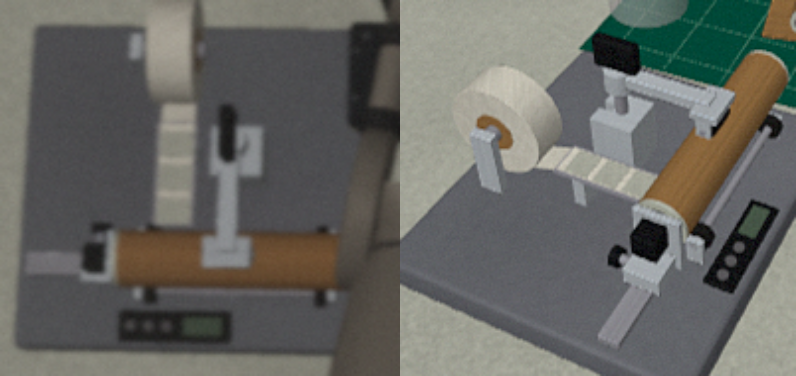

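The bar lies across the tube with its roller on it (left px (225,250)). The tube's cap is against the stop plate (left px (110,255)), unmoved since the push, and the arm is clear. Handing in.

```bash
python3 -c "
from plant import bot
print(bot.close_job())"
```

```text
the job is handed in; nothing more can be done
None
```

The thick tube is in the cradle against the end stop, with the bar turned back, clamped on it and released, and I handed the job in at about 37 s of the 69 s allowed; the hand-in returned no verdict, and I judged the switch and clamp from forces and pictures because their values are not reported.

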